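# Zero the click-feed stop and feed it five clicks

### The job

Reset the feed on the green click-feed stop: turn its black knob anticlockwise (seen from above) until it comes up gently against its end stop, without forcing the stop, then turn it clockwise exactly five clicks, counting them by feel, and let it settle in the fifth click. When the feed is set, push the red-balled locking lever right over to the far side, and leave the two jars nearby alone.

Things in the scene. Friction and masses are not known exactly. Their poses are not given: they have to be found in the camera images.
- feed_unit: fixed green cast housing, 90 mm (its x) by 220 (its y), 45 high, on a flange 126 x 200 x 8; origin at the centre of its underside, z up, x away from the robot at yaw 0. Carries the knob (axis at x 0, y +45 mm), the lever (pivot at x 0, y -85) and, from its +y end, a steel ram
- knob_axis (a point): point of the housing (does not turn) on the knob's upright axis, level with the knob's top, 89 mm above the bench. Knob: round black fluted cylinder 44 mm across, 36 mm high (53 to 89 mm above the bench) on a plain steel collar 52 mm across. Anticlockwise from above winds the feed back, clockwise feeds it forward; at least eight clicks forward are free
- knob_mid (a point): on the same axis, 18 mm lower. A click is 20 degrees. Leaving a detent takes 0.17 to 0.3 N m, fading over 8 degrees to nothing; go on 5 degrees then, so that the wheel inside falls into the next before you let go. Some 10 degrees of lost motion follow each click and each reversal, almost without torque. Start: one to three clicks forward of the end-stop position
- ram_face (a point): centre of the outer face of the ram's pad (36 mm wide, 30 high, 10 thick). The ram moves along the housing's +y by only 0.5 mm a click, too little to count clicks by one reading; it need not be touched
- end_stop: spring stop hidden in the housing, 36 mm from the knob's axis. Past the last click anticlockwise (the nought place) the wheel runs free a few degrees, then meets it and cannot click on: torque climbs about 0.07 N m a degree. Over 0.36 N m (no click takes that) the knob is surely on it. Never load it over 18 N, 0.65 N m at the knob. The first click clockwise from there counts as one
- lock (a joint): locking lever angle, rad: 0 to 0.12 at the start (unlocked, leaning 0.5 rad to the housing's -x), 1.0 fully over (leaning to +x, locked; 0.8 or more counts). Turns about the housing's y axis through a pivot 67 mm above the bench; stays where it is left; takes about 1 N at its ball
- lock_tip (a point): centre of the red ball (26 mm across) at the lever's end, 60 mm from the pivot, about 120 mm above the bench at the start; moves with the lever. Steel rod 10 mm thick below it; grey block 70 (x) x 50 (y) mm under the pivot, top 70 mm above the bench
- screw_jar: loose clear jar with a red lid, 68 mm across, 95 mm high; origin at the centre of its underside. A bystander
- nail_jar: loose clear jar with a tan lid, 62 mm across, 85 mm high; origin at the centre of its underside. A bystander

How it is judged:
On the way, in this order (a step that is already met when the one before it is completed fails the run):
1. the knob is wound back against its end stop (contact force between feed_unit and end_stop above 1.5 N), for 0.1 s.
2. the feed stands five clicks forward of its end-stop position (y of ram_face in the frame of feed_unit between 0.1463 and 0.1467 m), for 0.3 s.
At the end, for the whole second after the job is handed in: The feed rests in the fifth click forward of its end-stop position (within 0.4 of a click), and the locking lever is over to the far side (joint at 0.8 rad or more) (all of step 2 and value of joint lock above 0.8 rad); the robot touches nothing.
It fails at once if the end stop is forced (more than 18 N on it) (contact force between feed_unit and end_stop above 18 N).
It fails at once if the lever is thrown while the feed is not at five clicks (value of joint lock above 0.6 rad and (y of ram_face in the frame of feed_unit below 0.1463 m or y of ram_face in the frame of feed_unit above 0.1467 m)).
It fails at once if a jar is pushed or knocked over (distance of any of screw_jar, nail_jar from where it was at the start of the episode above 0.03 m).
It also fails if it takes over 72 s, if anything falls off the work surface, if the arm or the gripper's body presses on something with over 40 N, if the wrist force passes 120 N, or if a joint passes its speed limit or range.

### The arm

A 7-joint arm with a two-finger parallel gripper is mounted at the origin on the work surface; the furniture and walls round the work are solid. World frame = base frame: x ahead of the robot, y to its left, z up, the work surface at z = 0. Lengths are in m, angles in rad, forces in N, time in s.
With the tool pointing down it reaches from about 0.425 to 0.925 m from the base axis. Payload 6.8 kg.
Tool frame: the origin (TCP) lies midway between the tips of the shut fingers; the grasp point (between the pads) lies 19 mm behind it; z points along the fingers, x is the direction in which the jaws open and shut, and the axes are right-handed (so a half turn about z gives the same grasp; the last joint's range is limited). The gripper opens to 88 mm and grips with 3 to 60 N. Pads are 20 mm wide; open, the fingers measure 115 mm over their backs; the gripper's body (75 mm by 178 mm) begins 61 mm behind the grasp point.
Start: joints at [-0.108, 0.477, 0.022, 1.555, -0.011, 1.109, -0.083], TCP at [0.675, 0, 0.223] pointing down, gripper open.
Joint ranges: [-2.96, 2.96], [-0.34, 2.1], [-1.41, 1.46], [0.24, 2.44], [-1.37, 4.51], [0.17, 1.92], [-2.96, 2.96]. Speed limits (rad/s): [2.39, 2.39, 3.14, 3.14, 3.14, 3.14, 3.14].

### API

Orientations are given as a unit quaternion [w, x, y, z].
In Python, from station import env gives the robot as it stands. The module is installed in compiled form; this text tells all that it offers.
- The arm moves only by the tool servo_tool, never from a script. Its argument "deltas" is one flat list of numbers, 7 for each row, row after row: the opening, from 0 (shut) to 1 (fully open), then the shift along the tool's x, y, z in m, then the turn, a rotation vector about the tool's x, y, z in degrees. A call has 1 to 12 rows; each row is the pose to reach, as a shift and turn from the pose commanded when the call began, along the tool's axes at that moment; what a row does not reach only later rows make up. A row lasts 1/10 s, in which the tool goes at most 50 mm and 8.59 degrees, less where a joint would pass 70% of its speed; a pose out of reach is approached as far as the arm can. A call with a gripper value outside its range is refused whole. The fingers move at their own pace and stop on an object; "grip_force" is the grip in N (left out, the last holds). Time passes only in rows, so rows that repeat a pose let the fingers close. It gives the time, the measured TCP pose, the force and the opening at its end, in the units of the state.
- env.read_state(): the state, without advancing time (a new reading comes with each control period).
- env.capture(name): name is "scene" or "side" or "wrist"; returns a dict with "image" (400x640x3 uint8, red, green, blue), "depth" (400x640 float32, m along the optical axis (not along the pixel's ray), 0 where there is no reading), "mtx" (3x3 intrinsics, pixels), "k1" (the pictures are not rectified: a ray, as slopes to the right and down, at radius r is drawn at 1 + k1 r^2 times it, then the intrinsics apply), "T" (4x4, takes a point from camera to world coordinates). Camera axes: x right, y down, z forward; pixel columns grow to the right and rows downward; lengths in m; the calibration is good to about 2 mm. A picture is of the moment at which its call begins.
- env.finish_job(): hands the job in, once; it reports no verdict.
The state is a dict: "time": time; "joint_positions": joint angles; "dq": joint speeds; "tau": joint torques, N m; "tool_pos": TCP position; "orientation": TCP orientation; "force": force on the tool from outside, world axes, zero at the start; "moment": the same for the moment, N m; "width": opening from 0.0 (shut) to 1.0 (fully open).
Only numpy, scipy, OpenCV 4.12 (cv2) and the standard library are available. Lean on these libraries where they do the work, as an engineer would, in place of code of your own. Each camera call takes 0.05 s, during which the arm holds its last target. There are 200 camera calls.

## Working session

There is one attempt and no reset: what is moved stays moved. The work goes in short steps, Python scripts to look and compute and a tool call to move; the robot and the scene stay as the last step left them, time stands still between calls to the robot, and variables do not carry over. Pictures are saved under pics/ and viewed, about 8 in all and at most 12, crops included, and the job is handed in when it is done.

Besides the shell and the picture viewer there is one more tool, called as name(argument=value, ...) on one line, values as JSON. servo_tool: Moves the arm, as the interface text tells. Its arguments: {"type":"object","properties":{"deltas":{"type":"array","items":{"type":"number"}},"grip_force":{"type":"number"}},"required":["deltas"]}

```bash
mkdir -p pics; cat > h.py <<'E'
import numpy as np, cv2
from station import env
def cap(n,f=None):
    c=env.capture(n)
    if f: cv2.imwrite('pics/'+f,c['image'][:,:,::-1])
    return c
def pts(c):
    h,w=c['depth'].shape
    v,u=np.mgrid[:h,:w].astype(float)
    K=c['mtx']; D=np.array([c['k1'],0,0,0,0.])
    xy=cv2.undistortPoints(np.stack([u.ravel(),v.ravel()],1)[:,None],K,D).reshape(h,w,2)
    d=c['depth']
    P=np.dstack([xy*d[...,None],d])
    W=P@c['T'][:3,:3].T+c['T'][:3,3]
    W[d==0]=np.nan
    return W
E
python3 - <<'E'
from h import *
np.set_printoptions(precision=4,suppress=True)
s=env.read_state(); print(s)
for n in ['scene','side','wrist']:
    c=cap(n); np.savez(f'{n}0.npz',**c); print(n,c['T'][:3,3],c['T'][:3,2])
    cv2.imwrite(f'pics/{n}0.png',c['image'][:,:,::-1])
a=[cv2.resize(cv2.imread(f'pics/{n}0.png'),(400,250)) for n in ['scene','side','wrist']]
cv2.imwrite('pics/all0.png',np.vstack([np.hstack(a[:2]),np.hstack([a[2],a[2]*0])]))
E
```

```text
{'time': 0.0, 'joint_positions': array([-0.1081,  0.4778,  0.0223,  1.5564, -0.0115,  1.1093, -0.0831]), 'dq': array([ 0.0002,  0.0008, -0.0003,  0.0003, -0.0009, -0.0009,  0.0001]), 'tau': array([ -0.0013, -58.2852,   1.5339, -27.2607,  -0.0543,   0.0169,
         0.0002]), 'tool_pos': array([0.6744, 0.    , 0.2217]), 'orientation': array([ 0.0001,  1.    ,  0.    , -0.0009]), 'force': array([-0.3038, -0.1627, -0.272 ]), 'moment': array([-0.0064,  0.006 , -0.0452]), 'width': 0.9969625112200659}
scene [-0.2253  0.6899  0.5379] [ 0.6402 -0.663  -0.388 ]
side [-0.0194  0.7718  0.8168] [ 0.4027 -0.688  -0.6038]
wrist [0.6731 0.0724 0.3844] [-0.0025 -0.2648 -0.9643]
```

View pics/all0.png

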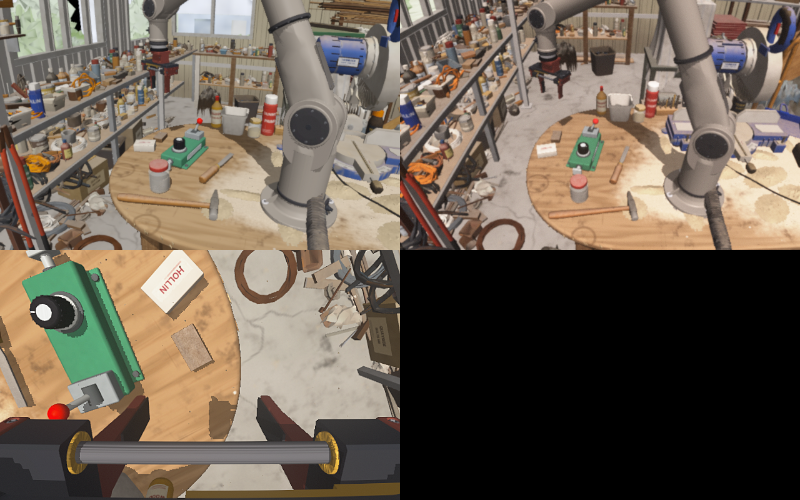

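The wrist view (at half scale) shows the green housing with the knob at about (55,310) and the red ball at (58,412). The red-lidded jar shows in both scene and side views.

```bash
python3 - <<'E'
from h import *
np.set_printoptions(precision=4,suppress=True)
for n in ['wrist','scene','side']:
    c=dict(np.load(f'{n}0.npz')); W=pts(c); im=c['image'].astype(int); r,g,b=im[...,0],im[...,1],im[...,2]
    x,y,z=np.moveaxis(W,2,0)
    reg=(abs(x-0.7)<0.5)&(abs(y)<0.6)
    print(n)
    grn=(g>r*1.3)&(g>b*1.1)&reg
    top=grn&(abs(z-0.045)<0.006)
    print(' green top',top.sum(), np.nanmedian(z[top]))
    if top.sum()>50:
        print(cv2.minAreaRect(W[top][:,:2].astype(np.float32)*1000), W[top].min(0),W[top].max(0))
    dk=reg&(abs(z-0.089)<0.005)
    if dk.any():
        q=W[dk]; 
        cen=np.median(W[top],0) if top.any() else 0
        q=q[np.hypot(*(q-cen)[:,:2].T)<0.12]
        if len(q)>20: print(' z89',len(q),q.mean(0),cv2.minEnclosingCircle(q[:,:2].astype(np.float32)*1000))
    red=(r>150)&(g<70)&(b<70)&reg&(z>0.05)&(z<0.2)
    nl,lab,st,ce=cv2.connectedComponentsWithStats(red.astype(np.uint8))
    for i in range(1,nl):
        if st[i,4]>15: 
            q=W[lab==i]; print(' red',st[i],np.nanmedian(q,0),np.nanmin(q,0),np.nanmax(q,0))
    # objects at jar heights
    m=(reg&(z>0.075)&(z<0.1)).astype(np.uint8)
    nl,lab,st,ce=cv2.connectedComponentsWithStats(m)
    for i in range(1,nl):
        if st[i,4]>40:
            q=W[lab==i]; print(' high',st[i],np.nanmedian(q,0),np.nanmin(q,0),np.nanmax(q,0),np.median(im[lab==i],0))
E
python3 -c "
import cv2
a=cv2.imread('pics/wrist0.png');b=cv2.imread('pics/side0.png')[140:320,190:430]
import numpy as np
b=cv2.resize(b,(640,480))[:,:]
cv2.imwrite('pics/c1.png',b)"
```

```text
wrist
 green top 12345 0.045540962972789645
((474.74090576171875, 37.339324951171875), (89.57831573486328, 218.8421630859375), 18.234973907470703) [ 0.4    -0.0559  0.039 ] [0.5488 0.1519 0.05  ]
 z89 2335 [0.4642 0.0728 0.0892] ((472.71954345703125, 24.18206214904785), 78.59313201904297)
 red [ 76 246  28  25 552] [ 0.4827 -0.0462  0.1319] [ 0.4697 -0.0566  0.122 ] [ 0.4909 -0.0386  0.1371]
 high [  47   72   61   55 2540] [0.465  0.0791 0.0893] [0.4367 0.0562 0.075 ] [0.4829 0.1016 0.0925] [53. 50. 50.]
 high [119 215  45  35 830] [ 0.5008 -0.0438  0.0799] [ 0.4868 -0.0611  0.075 ] [ 0.5161 -0.0266  0.1   ] [103. 105. 102.]
scene
 green top 871 0.04285972607786048
((472.71685791015625, 39.57160949707031), (88.72152709960938, 216.8196563720703), 18.300561904907227) [ 0.4003 -0.0742  0.0391] [0.5334 0.1515 0.047 ]
 z89 126 [0.4602 0.0736 0.0872] ((472.1700439453125, 27.99077606201172), 75.03207397460938)
 red [424 166  20  14 157] [ 0.3367 -0.3752  0.1373] [ 0.3212 -0.4027  0.1194] [ 0.3689 -0.3631  0.154 ]
 red [424 184  16   7  76] [ 0.3364 -0.3749  0.0938] [ 0.3208 -0.4013  0.0841
[... 2366 characters left out ...]
4] [ 0.3455 -0.3732  0.0877] [ 0.3229 -0.409   0.0751] [ 0.3844 -0.3634  0.0996] [160.   63.   54.5]
 high [376 166  17  12 165] [ 0.3816 -0.3195  0.0832] [ 0.3571 -0.3521  0.0751] [ 0.4098 -0.2949  0.0885] [207. 173. 130.]
 high [333 169  40   9 192] [ 0.4579 -0.2498  0.0863] [ 0.4078 -0.2885  0.0755] [ 0.5161 -0.2184  0.0999] [147.  133.5 124. ]
 high [301 201  10  10  58] [ 0.4973 -0.0407  0.0803] [ 0.4862 -0.0525  0.0751] [ 0.5145 -0.0265  0.0999] [104.  99.  96.]
 high [284 228  18  14 202] [0.457  0.0866 0.0876] [0.4383 0.0627 0.0753] [0.4828 0.1058 0.0924] [59.5 54.  49. ]
 high [272 278  28  27 601] [0.3619 0.2587 0.0952] [0.3358 0.2217 0.075 ] [0.3958 0.2841 0.0998] [215. 141. 127.]
```

View pics/c1.png

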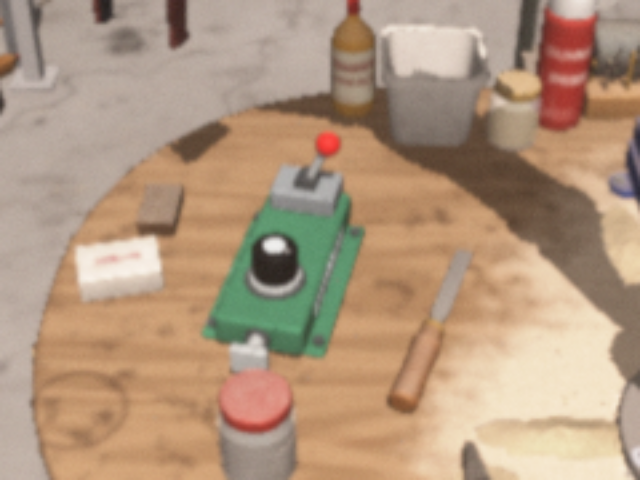

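The crop shows the knob, the lever leaning toward the robot, both jars clear of the work, and free space around the knob. The estimates agree: housing centre (0.475, 0.038), yaw 18.2°, knob (0.461, 0.081), ball about (0.475, −0.05, 0.12). Next I move above the knob.

servo_tool(deltas=[1,-0.036,-0.014,0.01,0,0,0,1,-0.072,-0.028,0.02,0,0,0,1,-0.108,-0.042,0.03,0,0,0,1,-0.144,-0.056,0.04,0,0,0,1,-0.18,-0.07,0.05,0,0,0,1,-0.214,-0.081,0.06,0,0,0,1,-0.214,-0.081,0.06,0,0,0,1,-0.214,-0.081,0.06,0,0,0], grip_force=40)

```text
time: 0.95
tool_pos: [0.4609, 0.0811, 0.1628]
orientation: [0.0, 1.0, 0.0, 0.0]
force: [-0.0, 0.3, 0.3]
width: 0.998
```

```bash
python3 - <<'E'
from h import *
np.set_printoptions(precision=4,suppress=True)
s=env.read_state(); print({k:s[k] for k in ['time','joint_positions','tool_pos','orientation','force','moment']})
c=cap('wrist','w1.png'); np.savez('w1.npz',**c); W=pts(c); z=W[...,2]
m=(abs(z-0.089)<0.004)&(np.hypot(W[...,0]-.461,W[...,1]-.081)<.04)
q=W[m]; print(m.sum(),q.mean(0),cv2.minEnclosingCircle(q[:,:2].astype(np.float32)*1000))
E
```

```text
{'time': 0.95, 'joint_positions': array([-0.2651,  0.2143, -0.0483,  2.0941,  0.014 ,  0.8332, -0.3208]), 'tool_pos': array([0.4609, 0.0811, 0.1628]), 'orientation': array([0.    , 1.    , 0.0004, 0.0002]), 'force': array([-0.0134,  0.2558,  0.3367]), 'moment': array([-0.0138, -0.0203, -0.0378])}
2763 [0.4594 0.08   0.0892] ((459.4804992675781, 78.45186614990234), 22.91795539855957)
```

View pics/w1.png

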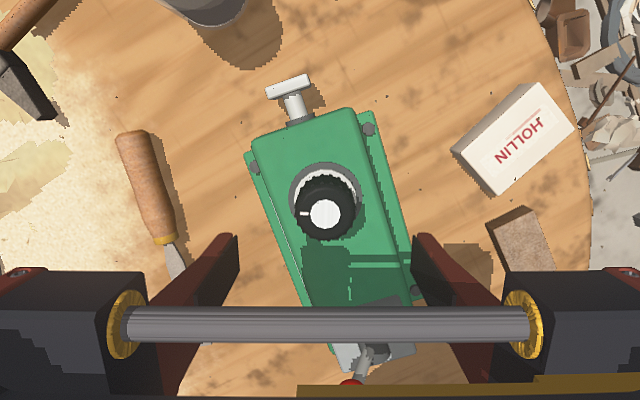

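The wrist view shows the knob top at pixel (325,212) with its pointer mark to the left at (305,213), fingers clear either side. The axis is about (0.460, 0.080), top at 0.089 as specified. I'll descend and grip.

servo_tool(deltas=[1,-0.001,0.001,0.03,0,0,0,1,-0.001,0.001,0.06,0,0,0,1,-0.001,0.001,0.085,0,0,0,1,-0.001,0.001,0.1,0,0,0,1,-0.001,0.001,0.104,0,0,0,1,-0.001,0.001,0.104,0,0,0,0.45,-0.001,0.001,0.104,0,0,0,0.3,-0.001,0.001,0.104,0,0,0,0.3,-0.001,0.001,0.104,0,0,0,0.3,-0.001,0.001,0.104,0,0,0,0.3,-0.001,0.001,0.104,0,0,0], grip_force=40)

```text
time: 2.1
tool_pos: [0.4602, 0.0801, 0.059]
orientation: [-0.0, 1.0, 0.0, 0.0]
force: [-0.9, -0.3, -0.0]
width: 0.585
```

```bash
cat > r.py <<'E'
from h import *
from scipy.spatial.transform import Rotation as R
s=env.read_state(); w,x,y,z=s['orientation']
X=R.from_quat([x,y,z,w]).as_matrix()
yaw=np.degrees(np.arctan2(X[1,0],X[0,0]))
print('t %.2f yaw %.2f pos %s F %s M %s tau7 %.3f w %.3f j7 %.2f'%(s['time'],yaw,np.round(s['tool_pos'],4),np.round(s['force'],2),np.round(s['moment'],3),s['tau'][6],s['width'],s['joint_positions'][6]))
E
python3 r.py
```

```text
t 2.10 yaw 0.00 pos [0.4602 0.0801 0.059 ] F [-0.89 -0.33 -0.02] M [ 0.025 -0.047 -0.042] tau7 0.000 w 0.585 j7 -0.34
```

servo_tool(deltas=[0.3,0,0,0,0,0,0,0.3,0,0,0,0,0,0,0.3,0,0,0,0,0,0,0.3,0,0,0,0,0,0])

```text
time: 2.5
tool_pos: [0.4612, 0.0802, 0.059]
orientation: [-0.0, 1.0, -0.0, 0.001]
force: [4.3, 0.2, -1.1]
width: 0.499
```

```bash
python3 r.py
```

```text
t 2.50 yaw -0.01 pos [0.4612 0.0802 0.059 ] F [ 4.31  0.2  -1.09] M [-0.106 -1.021  0.014] tau7 -0.012 w 0.499 j7 -0.34
```

servo_tool(deltas=[0.3,0.001,0,0,0,0,-2,0.3,0.001,0,0,0,0,-4,0.3,0.001,0,0,0,0,-4])

```text
time: 2.8
tool_pos: [0.4611, 0.0802, 0.0589]
orientation: [-0.0, 0.999, 0.036, 0.0]
force: [2.6, 0.8, 4.4]
width: 0.492
```

```bash
python3 r.py
```

```text
t 2.80 yaw 4.11 pos [0.4611 0.0802 0.0589] F [2.61 0.79 4.39] M [ 0.009 -0.367 -0.058] tau7 0.302 w 0.492 j7 -0.28
```

servo_tool(deltas=[0.3,0,0,0,0,0,-2,0.3,0,0,0,0,0,-4])

```text
time: 3.0
tool_pos: [0.461, 0.0801, 0.0589]
orientation: [-0.0, 0.998, 0.07, -0.0]
force: [0.8, 0.3, 5.8]
width: 0.485
```

```bash
python3 r.py
```

```text
t 3.00 yaw 8.04 pos [0.461  0.0801 0.0589] F [0.8  0.25 5.76] M [ 0.091 -0.213 -0.359] tau7 0.012 w 0.485 j7 -0.22
```

servo_tool(deltas=[0.3,0,0,0,0,0,-2,0.3,0,0,0,0,0,-4])

```text
time: 3.2
tool_pos: [0.4609, 0.0801, 0.0589]
orientation: [-0.0, 0.994, 0.105, -0.0]
force: [1.8, 0.4, 5.5]
width: 0.491
```

```bash
python3 r.py
```

```text
t 3.20 yaw 12.06 pos [0.4609 0.0801 0.0589] F [1.8  0.41 5.46] M [ 0.057 -0.124 -0.189] tau7 -0.195 w 0.491 j7 -0.16
```

servo_tool(deltas=[0.3,0,0,0,0,0,-2,0.3,0,0,0,0,0,-4])

```text
time: 3.4
tool_pos: [0.4608, 0.0801, 0.0589]
orientation: [-0.0, 0.99, 0.14, -0.0]
force: [0.8, -0.2, 6.8]
width: 0.494
```

```bash
python3 r.py
```

```text
t 3.40 yaw 16.09 pos [0.4608 0.0801 0.0589] F [ 0.78 -0.24  6.81] M [ 0.019 -0.14  -0.03 ] tau7 -0.347 w 0.494 j7 -0.10
```

servo_tool(deltas=[0.3,0,0,0,0,0,-2,0.3,0,0,0,0,0,-4,0.3,0,0,0,0,0,-6])

```text
time: 3.7
tool_pos: [0.4607, 0.08, 0.0589]
orientation: [0.0, 0.981, 0.192, -0.0]
force: [-0.0, 0.4, 7.5]
width: 0.492
```

```bash
python3 r.py
```

```text
t 3.70 yaw 22.11 pos [0.4607 0.08   0.0589] F [-0.03  0.44  7.52] M [-0.043 -0.013 -0.026] tau7 -0.384 w 0.492 j7 -0.01
```

servo_tool(deltas=[0.3,0,0,0,0,0,-1,0.3,0,0,0,0,0,-2])

```text
time: 3.9
tool_pos: [0.4606, 0.08, 0.0589]
orientation: [-0.0, 0.978, 0.208, -0.0]
force: [1.1, -0.2, 7.5]
width: 0.487
```

```bash
python3 r.py
```

```text
t 3.90 yaw 24.07 pos [0.4606 0.08   0.0589] F [ 1.09 -0.22  7.53] M [-0.128 -0.041 -0.026] tau7 -0.181 w 0.487 j7 0.02
```

servo_tool(deltas=[0.3,0,0,0,0,0,-1,0.3,0,0,0,0,0,-2])

```text
time: 4.1
tool_pos: [0.4606, 0.08, 0.0589]
orientation: [0.0, 0.974, 0.226, -0.0]
force: [0.1, 0.4, 7.0]
width: 0.492
```

```bash
python3 r.py
```

```text
t 4.10 yaw 26.07 pos [0.4606 0.08   0.0589] F [0.11 0.43 6.99] M [-0.029 -0.02  -0.05 ] tau7 -0.191 w 0.492 j7 0.05
```

servo_tool(deltas=[0.3,0,0,0,0,0,-1,0.3,0,0,0,0,0,-2])

```text
time: 4.3
tool_pos: [0.4605, 0.08, 0.0589]
orientation: [0.0, 0.97, 0.242, -0.0]
force: [-0.5, -0.7, 7.4]
width: 0.493
```

```bash
python3 r.py
```

```text
t 4.30 yaw 28.06 pos [0.4605 0.08   0.0589] F [-0.53 -0.74  7.42] M [-0.05  0.01  0.01] tau7 -0.191 w 0.493 j7 0.08
```

servo_tool(deltas=[0.3,0,0,0,0,0,-1,0.3,0,0,0,0,0,-2])

```text
time: 4.5
tool_pos: [0.4605, 0.0799, 0.0589]
orientation: [0.0, 0.966, 0.259, -0.0]
force: [-0.5, -0.7, 8.2]
width: 0.498
```

```bash
python3 r.py
```

```text
t 4.50 yaw 30.06 pos [0.4605 0.0799 0.0589] F [-0.48 -0.7   8.16] M [-0.11   0.034 -0.066] tau7 -0.177 w 0.498 j7 0.11
```

servo_tool(deltas=[0.3,0,0,0,0,0,-1,0.3,0,0,0,0,0,-2])

```text
time: 4.7
tool_pos: [0.4604, 0.0799, 0.0589]
orientation: [0.0, 0.961, 0.276, -0.001]
force: [0.2, 0.7, 7.1]
width: 0.493
```

```bash
python3 r.py
```

```text
t 4.70 yaw 32.04 pos [0.4604 0.0799 0.0589] F [0.22 0.68 7.12] M [-0.174  0.065 -0.133] tau7 -0.063 w 0.493 j7 0.13
```

servo_tool(deltas=[0.3,0,0,0,0,0,-1,0.3,0,0,0,0,0,-2])

```text
time: 4.9
tool_pos: [0.4604, 0.0799, 0.0589]
orientation: [-0.0, 0.956, 0.293, -0.001]
force: [0.3, 0.2, 8.7]
width: 0.492
```

```bash
python3 r.py
```

```text
t 4.90 yaw 34.02 pos [0.4604 0.0799 0.0589] F [0.31 0.18 8.65] M [-0.076  0.094 -0.256] tau7 0.058 w 0.492 j7 0.16
```

servo_tool(deltas=[0.3,0,0,0,0,0,-1,0.3,0,0,0,0,0,-2])

```text
time: 5.1
tool_pos: [0.4603, 0.0798, 0.0588]
orientation: [-0.0, 0.951, 0.309, -0.001]
force: [-0.2, 0.1, 7.9]
width: 0.494
```

```bash
python3 r.py
```

```text
t 5.10 yaw 36.00 pos [0.4603 0.0798 0.0588] F [-0.24  0.06  7.89] M [-0.107  0.112 -0.386] tau7 0.178 w 0.494 j7 0.19
```

servo_tool(deltas=[0.3,0,0,0,0,0,-1,0.3,0,0,0,0,0,-1,0.3,0,0,0,0,0,-1])

```text
time: 5.4
tool_pos: [0.4603, 0.0798, 0.0589]
orientation: [-0.0, 0.948, 0.317, -0.001]
force: [-0.4, -0.8, 9.0]
width: 0.498
```

```bash
python3 r.py; python3 r.py
```

```text
t 5.40 yaw 36.94 pos [0.4603 0.0798 0.0589] F [-0.37 -0.84  8.97] M [-0.108  0.137 -0.399] tau7 0.420 w 0.498 j7 0.21
t 5.40 yaw 36.94 pos [0.4603 0.0798 0.0589] F [-0.37 -0.84  8.97] M [-0.108  0.137 -0.399] tau7 0.420 w 0.498 j7 0.21
```

servo_tool(deltas=[0.3,0,0,0,0,0,-1,0.3,0,0,0,0,0,-1])

```text
time: 5.6
tool_pos: [0.4603, 0.0798, 0.0589]
orientation: [-0.0, 0.946, 0.325, -0.001]
force: [0.1, 1.0, 8.5]
width: 0.496
```

```bash
python3 r.py
```

```text
t 5.60 yaw 37.96 pos [0.4603 0.0798 0.0589] F [0.1  0.99 8.48] M [-0.163  0.14  -0.468] tau7 0.593 w 0.496 j7 0.22
```

On the stop: net torque about 0.44 N m, rising steadily with angle. Contact was at yaw ≈31.4°. Now I turn clockwise, unloading first and then feeling for the first click, which I expect to peak near yaw 17°.

servo_tool(deltas=[0.3,0,0,0,0,0,2,0.3,0,0,0,0,0,4,0.3,0,0,0,0,0,6,0.3,0,0,0,0,0,8,0.3,0,0,0,0,0,10,0.3,0,0,0,0,0,12,0.3,0,0,0,0,0,14,0.3,0,0,0,0,0,16])

```text
time: 6.4
tool_pos: [0.4607, 0.08, 0.0589]
orientation: [0.0, 0.982, 0.19, -0.0]
force: [0.2, 0.3, 7.6]
width: 0.499
```

```bash
python3 r.py
```

```text
t 6.40 yaw 21.95 pos [0.4607 0.08   0.0589] F [0.15 0.27 7.63] M [ 0.    -0.055 -0.028] tau7 0.384 w 0.499 j7 -0.01
```

servo_tool(deltas=[0.3,0,0,0,0,0,1,0.3,0,0,0,0,0,2])

```text
time: 6.6
tool_pos: [0.4607, 0.08, 0.0589]
orientation: [0.0, 0.985, 0.173, -0.0]
force: [0.4, -0.2, 7.6]
width: 0.49
```

```bash
python3 r.py
```

```text
t 6.60 yaw 19.98 pos [0.4607 0.08   0.0589] F [ 0.42 -0.19  7.57] M [ 0.021 -0.119  0.027] tau7 0.180 w 0.490 j7 -0.04
```

servo_tool(deltas=[0.3,0,0,0,0,0,1,0.3,0,0,0,0,0,2])

```text
time: 6.8
tool_pos: [0.4608, 0.0801, 0.0589]
orientation: [-0.0, 0.988, 0.156, -0.0]
force: [0.6, -0.3, 6.6]
width: 0.493
```

```bash
python3 r.py
```

```text
t 6.80 yaw 17.99 pos [0.4608 0.0801 0.0589] F [ 0.62 -0.31  6.61] M [-0.034 -0.191  0.037] tau7 0.189 w 0.493 j7 -0.07
```

servo_tool(deltas=[0.3,0,0,0,0,0,1,0.3,0,0,0,0,0,2])

```text
time: 7.0
tool_pos: [0.4608, 0.0801, 0.0589]
orientation: [-0.0, 0.99, 0.139, -0.0]
force: [1.1, 0.5, 6.0]
width: 0.495
```

```bash
python3 r.py
```

```text
t 7.00 yaw 16.00 pos [0.4608 0.0801 0.0589] F [1.13 0.55 6.05] M [-0.007 -0.155  0.024] tau7 0.114 w 0.495 j7 -0.10
```

servo_tool(deltas=[0.3,0,0,0,0,0,1,0.3,0,0,0,0,0,2])

```text
time: 7.2
tool_pos: [0.4609, 0.0801, 0.0589]
orientation: [0.0, 0.993, 0.122, -0.0]
force: [1.5, 0.1, 6.7]
width: 0.498
```

```bash
python3 r.py
```

```text
t 7.20 yaw 14.04 pos [0.4609 0.0801 0.0589] F [1.51 0.1  6.71] M [-0.04  -0.269  0.357] tau7 -0.135 w 0.498 j7 -0.13
```

servo_tool(deltas=[0.3,0,0,0,0,0,1,0.3,0,0,0,0,0,2])

```text
time: 7.4
tool_pos: [0.4609, 0.0802, 0.0589]
orientation: [0.0, 0.994, 0.105, 0.0]
force: [1.2, -0.5, 4.8]
width: 0.496
```

```bash
python3 r.py
```

```text
t 7.40 yaw 12.06 pos [0.4609 0.0802 0.0589] F [ 1.17 -0.53  4.81] M [-0.03  -0.215  0.269] tau7 -0.127 w 0.496 j7 -0.16
```

servo_tool(deltas=[0.3,0,0,0,0,0,2,0.3,0,0,0,0,0,4])

```text
time: 7.6
tool_pos: [0.461, 0.0801, 0.0589]
orientation: [-0.0, 0.998, 0.07, 0.0]
force: [2.0, 0.1, 5.4]
width: 0.494
```

```bash
python3 r.py
```

```text
t 7.60 yaw 7.98 pos [0.461  0.0801 0.0589] F [2.   0.14 5.35] M [-0.004 -0.289  0.147] tau7 0.246 w 0.494 j7 -0.22
```

servo_tool(deltas=[0.3,0,0,0,0,0,2,0.3,0,0,0,0,0,4])

```text
time: 7.8
tool_pos: [0.4611, 0.0802, 0.0589]
orientation: [-0.0, 0.999, 0.034, 0.0]
force: [1.7, -0.5, 4.9]
width: 0.494
```

```bash
python3 r.py
```

```text
t 7.80 yaw 3.95 pos [0.4611 0.0802 0.0589] F [ 1.69 -0.51  4.89] M [ 0.074 -0.347 -0.021] tau7 0.384 w 0.494 j7 -0.28
```

servo_tool(deltas=[0.3,0,0,0,0,0,2,0.3,0,0,0,0,0,4,0.3,0,0,0,0,0,6])

```text
time: 8.1
tool_pos: [0.4612, 0.0802, 0.0589]
orientation: [-0.0, 1.0, -0.018, 0.0]
force: [2.9, -0.1, 5.6]
width: 0.492
```

```bash
python3 r.py
```

```text
t 8.10 yaw -2.07 pos [0.4612 0.0802 0.0589] F [ 2.9  -0.1   5.63] M [ 0.069 -0.387  0.021] tau7 0.401 w 0.492 j7 -0.37
```

servo_tool(deltas=[0.3,0,0,0,0,0,1,0.3,0,0,0,0,0,2])

```text
time: 8.3
tool_pos: [0.4613, 0.0802, 0.0589]
orientation: [-0.0, 0.999, -0.035, 0.0]
force: [2.9, -0.1, 4.8]
width: 0.489
```

```bash
python3 r.py
```

```text
t 8.30 yaw -4.04 pos [0.4613 0.0802 0.0589] F [ 2.95 -0.09  4.75] M [ 0.032 -0.439  0.016] tau7 0.176 w 0.489 j7 -0.39
```

servo_tool(deltas=[0.3,0,0,0,0,0,1,0.3,0,0,0,0,0,2])

```text
time: 8.5
tool_pos: [0.4614, 0.0802, 0.0589]
orientation: [-0.0, 0.999, -0.052, 0.0]
force: [2.2, -1.0, 5.7]
width: 0.497
```

```bash
python3 r.py
```

```text
t 8.50 yaw -6.00 pos [0.4614 0.0802 0.0589] F [ 2.21 -0.98  5.69] M [ 0.045 -0.565  0.367] tau7 -0.129 w 0.497 j7 -0.42
```

servo_tool(deltas=[0.3,0,0,0,0,0,1,0.3,0,0,0,0,0,2])

```text
time: 8.7
tool_pos: [0.4614, 0.0802, 0.0589]
orientation: [-0.0, 0.998, -0.07, 0.0]
force: [3.9, -0.4, 5.0]
width: 0.494
```

```bash
python3 r.py
```

```text
t 8.70 yaw -7.98 pos [0.4614 0.0802 0.0589] F [ 3.86 -0.41  5.04] M [ 0.022 -0.551  0.29 ] tau7 -0.129 w 0.494 j7 -0.45
```

servo_tool(deltas=[0.3,0,0,0,0,0,1,0.3,0,0,0,0,0,2])

```text
time: 8.9
tool_pos: [0.4615, 0.0802, 0.0589]
orientation: [-0.0, 0.996, -0.087, 0.0]
force: [3.8, -0.8, 5.0]
width: 0.495
```

```bash
python3 r.py
```

```text
t 8.90 yaw -10.02 pos [0.4615 0.0802 0.0589] F [ 3.79 -0.8   4.99] M [ 0.081 -0.564  0.247] tau7 -0.029 w 0.495 j7 -0.48
```

Second peak is exactly 20° after the first. Continuing through clicks 2 and 3.

servo_tool(deltas=[0.3,0,0,0,0,0,2,0.3,0,0,0,0,0,4,0.3,0,0,0,0,0,6])

```text
time: 9.2
tool_pos: [0.4616, 0.0801, 0.0589]
orientation: [-0.0, 0.99, -0.14, 0.001]
force: [4.3, -0.3, 4.0]
width: 0.491
```

```bash
python3 r.py
```

```text
t 9.20 yaw -16.14 pos [0.4616 0.0801 0.0589] F [ 4.29 -0.28  4.04] M [ 0.016 -0.636 -0.04 ] tau7 0.374 w 0.491 j7 -0.57
```

servo_tool(deltas=[0.3,0,0,0,0,0,2,0.3,0,0,0,0,0,4,0.3,0,0,0,0,0,6])

```text
time: 9.5
tool_pos: [0.4618, 0.08, 0.0589]
orientation: [-0.0, 0.981, -0.192, 0.001]
force: [4.0, 0.0, 4.9]
width: 0.493
```

```bash
python3 r.py
```

```text
t 9.50 yaw -22.17 pos [0.4618 0.08   0.0589] F [4.04 0.03 4.95] M [-0.005 -0.922 -0.019] tau7 0.370 w 0.493 j7 -0.66
```

servo_tool(deltas=[0.3,0,0,0,0,0,1,0.3,0,0,0,0,0,2])

```text
time: 9.7
tool_pos: [0.4618, 0.0801, 0.0589]
orientation: [-0.0, 0.978, -0.209, 0.001]
force: [5.4, 0.3, 5.1]
width: 0.495
```

```bash
python3 r.py
```

```text
t 9.70 yaw -24.10 pos [0.4618 0.0801 0.0589] F [5.35 0.25 5.12] M [-0.05  -1.025  0.018] tau7 0.170 w 0.495 j7 -0.69
```

servo_tool(deltas=[0.3,0,0,0,0,0,1,0.3,0,0,0,0,0,2])

```text
time: 9.9
tool_pos: [0.4619, 0.0801, 0.0589]
orientation: [-0.0, 0.974, -0.225, 0.001]
force: [5.0, -0.3, 4.8]
width: 0.497
```

```bash
python3 r.py
```

```text
t 9.90 yaw -26.05 pos [0.4619 0.0801 0.0589] F [ 4.97 -0.25  4.83] M [-0.177 -1.089  0.295] tau7 -0.151 w 0.497 j7 -0.71
```

servo_tool(deltas=[0.3,0,0,0,0,0,1,0.3,0,0,0,0,0,2])

```text
time: 10.1
tool_pos: [0.4619, 0.08, 0.0589]
orientation: [-0.0, 0.97, -0.242, 0.001]
force: [6.0, -0.9, 4.4]
width: 0.493
```

```bash
python3 r.py
```

```text
t 10.10 yaw -28.04 pos [0.4619 0.08   0.0589] F [ 5.96 -0.87  4.37] M [-0.072 -1.069  0.33 ] tau7 -0.130 w 0.493 j7 -0.74
```

servo_tool(deltas=[0.3,0,0,0,0,0,2,0.3,0,0,0,0,0,4,0.3,0,0,0,0,0,6])

```text
time: 10.4
tool_pos: [0.462, 0.08, 0.0589]
orientation: [-0.0, 0.956, -0.293, 0.001]
force: [5.9, -0.7, 3.6]
width: 0.493
```

```bash
python3 r.py
```

```text
t 10.40 yaw -34.13 pos [0.462  0.08   0.0589] F [ 5.86 -0.71  3.62] M [-0.151 -1.168  0.1  ] tau7 0.305 w 0.493 j7 -0.83
```

servo_tool(deltas=[0.3,0,0,0,0,0,2,0.3,0,0,0,0,0,4])

```text
time: 10.6
tool_pos: [0.4621, 0.0799, 0.0589]
orientation: [-0.0, 0.945, -0.327, 0.001]
force: [6.5, -1.6, 4.1]
width: 0.495
```

```bash
python3 r.py
```

```text
t 10.60 yaw -38.15 pos [0.4621 0.0799 0.0589] F [ 6.45 -1.6   4.08] M [-0.232 -1.237 -0.018] tau7 0.371 w 0.495 j7 -0.89
```

servo_tool(deltas=[0.3,0,0,0,0,0,2,0.3,0,0,0,0,0,4,0.3,0,0,0,0,0,6])

```text
time: 10.9
tool_pos: [0.4622, 0.0797, 0.0589]
orientation: [-0.0, 0.927, -0.376, 0.001]
force: [7.0, -0.2, 3.4]
width: 0.495
```

```bash
python3 r.py
```

```text
t 10.90 yaw -44.16 pos [0.4622 0.0797 0.0589] F [ 6.98 -0.2   3.35] M [-0.228 -1.254 -0.02 ] tau7 0.368 w 0.495 j7 -0.97
```

servo_tool(deltas=[0.3,0,0,0,0,0,1,0.3,0,0,0,0,0,2])

```text
time: 11.1
tool_pos: [0.4623, 0.0798, 0.0589]
orientation: [-0.0, 0.92, -0.391, 0.001]
force: [7.1, -1.6, 3.8]
width: 0.494
```

```bash
python3 r.py
```

```text
t 11.10 yaw -46.08 pos [0.4623 0.0798 0.0589] F [ 7.06 -1.56  3.76] M [-0.315 -1.349  0.354] tau7 -0.166 w 0.494 j7 -1.00
```

servo_tool(deltas=[0.3,0,0,0,0,0,1,0.3,0,0,0,0,0,2])

```text
time: 11.3
tool_pos: [0.4623, 0.0797, 0.0589]
orientation: [-0.0, 0.913, -0.407, 0.001]
force: [6.0, -2.7, 3.2]
width: 0.491
```

```bash
python3 r.py
```

```text
t 11.30 yaw -48.06 pos [0.4623 0.0797 0.0589] F [ 5.96 -2.66  3.23] M [-0.247 -1.321  0.313] tau7 -0.132 w 0.491 j7 -1.03
```

servo_tool(deltas=[0.3,0,0,0,0,0,2,0.3,0,0,0,0,0,4])

```text
time: 11.5
tool_pos: [0.4624, 0.0797, 0.0589]
orientation: [-0.0, 0.898, -0.439, 0.001]
force: [6.4, -2.7, 2.4]
width: 0.491
```

```bash
python3 r.py
```

```text
t 11.50 yaw -52.13 pos [0.4624 0.0797 0.0589] F [ 6.42 -2.69  2.42] M [-0.31  -1.395  0.198] tau7 0.236 w 0.491 j7 -1.09
```

servo_tool(deltas=[0.3,0,0,0,0,0,2,0.3,0,0,0,0,0,4])

```text
time: 11.7
tool_pos: [0.4624, 0.0796, 0.0589]
orientation: [-0.001, 0.882, -0.471, 0.001]
force: [6.8, -1.5, 3.2]
width: 0.497
```

```bash
python3 r.py
```

```text
t 11.70 yaw -56.17 pos [0.4624 0.0796 0.0589] F [ 6.81 -1.49  3.21] M [-0.339 -1.372  0.025] tau7 0.375 w 0.497 j7 -1.15
```

servo_tool(deltas=[0.3,0,0,0,0,0,2,0.3,0,0,0,0,0,4])

```text
time: 11.9
tool_pos: [0.4625, 0.0795, 0.0589]
orientation: [-0.001, 0.865, -0.501, 0.001]
force: [6.2, -2.6, 3.1]
width: 0.494
```

```bash
python3 r.py
```

```text
t 11.90 yaw -60.18 pos [0.4625 0.0795 0.0589] F [ 6.2  -2.56  3.12] M [-0.429 -1.4   -0.029] tau7 0.364 w 0.494 j7 -1.20
```

Click 4 is over, with its peak at −46°. Click 5 should peak at about −66°, fade by −74°, and I stop at −80°.

servo_tool(deltas=[0.3,0,0,0,0,0,2,0.3,0,0,0,0,0,4])

```text
time: 12.1
tool_pos: [0.4625, 0.0794, 0.0589]
orientation: [-0.001, 0.847, -0.531, 0.001]
force: [7.8, -3.1, 2.7]
width: 0.494
```

```bash
python3 r.py
```

```text
t 12.10 yaw -64.19 pos [0.4625 0.0794 0.0589] F [ 7.77 -3.06  2.74] M [-0.427 -1.432  0.005] tau7 0.364 w 0.494 j7 -1.26
```

servo_tool(deltas=[0.3,0,0,0,0,0,1,0.3,0,0,0,0,0,2])

```text
time: 12.3
tool_pos: [0.4626, 0.0794, 0.0589]
orientation: [-0.001, 0.838, -0.545, 0.001]
force: [7.5, -2.2, 2.8]
width: 0.495
```

```bash
python3 r.py
```

```text
t 12.30 yaw -66.10 pos [0.4626 0.0794 0.0589] F [ 7.46 -2.23  2.77] M [-0.515 -1.439  0.343] tau7 -0.172 w 0.495 j7 -1.29
```

servo_tool(deltas=[0.3,0,0,0,0,0,1,0.3,0,0,0,0,0,2])

```text
time: 12.5
tool_pos: [0.4626, 0.0793, 0.0589]
orientation: [-0.001, 0.829, -0.56, 0.001]
force: [7.1, -3.2, 3.1]
width: 0.494
```

```bash
python3 r.py
```

```text
t 12.50 yaw -68.08 pos [0.4626 0.0793 0.0589] F [ 7.14 -3.19  3.11] M [-0.503 -1.48   0.32 ] tau7 -0.131 w 0.494 j7 -1.32
```

servo_tool(deltas=[0.3,0,0,0,0,0,2,0.3,0,0,0,0,0,4])

```text
time: 12.7
tool_pos: [0.4626, 0.0792, 0.0589]
orientation: [-0.001, 0.808, -0.589, 0.001]
force: [7.3, -4.3, 2.9]
width: 0.492
```

```bash
python3 r.py
```

```text
t 12.70 yaw -72.16 pos [0.4626 0.0792 0.0589] F [ 7.27 -4.35  2.9 ] M [-0.558 -1.478  0.181] tau7 0.233 w 0.492 j7 -1.37
```

servo_tool(deltas=[0.3,0,0,0,0,0,2,0.3,0,0,0,0,0,4])

```text
time: 12.9
tool_pos: [0.4626, 0.0791, 0.0589]
orientation: [-0.001, 0.787, -0.617, 0.001]
force: [7.6, -3.1, 2.4]
width: 0.491
```

```bash
python3 r.py
```

```text
t 12.90 yaw -76.20 pos [0.4626 0.0791 0.0589] F [ 7.63 -3.12  2.35] M [-0.542 -1.456 -0.021] tau7 0.372 w 0.491 j7 -1.43
```

servo_tool(deltas=[0.3,0,0,0,0,0,2,0.3,0,0,0,0,0,3,0.3,0,0,0,0,0,3])

```text
time: 13.2
tool_pos: [0.4627, 0.079, 0.0589]
orientation: [-0.001, 0.771, -0.637, 0.001]
force: [7.4, -3.2, 2.1]
width: 0.495
```

```bash
python3 r.py
```

```text
t 13.20 yaw -79.16 pos [0.4627 0.079  0.0589] F [ 7.36 -3.2   2.15] M [-0.648 -1.548  0.01 ] tau7 -0.140 w 0.495 j7 -1.47
```

Five clicks felt, with peaks at yaw 14, −6, −26, −46 and −66°. The knob is now in the slack of the fifth detent. I release and rise.

servo_tool(deltas=[0.6,0,0,0,0,0,0,0.8,0,0,0,0,0,0,0.8,0,0,0,0,0,0,0.8,0,0,0,0,0,0,0.8,0,0,0,0,0,0,0.8,0,0,-0.02,0,0,0,0.8,0,0,-0.05,0,0,0,0.8,0,0,-0.08,0,0,0,0.8,0,0,-0.11,0,0,0,0.8,0,0,-0.12,0,0,0,0.8,0,0,-0.12,0,0,0])

```text
time: 14.3
tool_pos: [0.4617, 0.0804, 0.1796]
orientation: [-0.001, 0.772, -0.636, 0.0]
force: [0.2, 0.8, -0.6]
width: 0.801
```

```bash
python3 r.py; python3 - <<'E'
from h import *
from scipy.spatial.transform import Rotation as R
np.set_printoptions(precision=4,suppress=True)
c=cap('wrist','w2.png'); W=pts(c); x,y,z=np.moveaxis(W,2,0)
im=c['image'].astype(int); r,g,b=np.moveaxis(im,2,0)
red=(r>150)&(g<70)&(b<70)&(z>0.1)&(z<0.14)
if red.sum()>10: print('ball top',red.sum(),W[red].min(0),W[red].max(0),np.median(W[red],0))
m=(abs(z-0.089)<0.004)&(np.hypot(x-.461,y-.081)<.04)
print('knob',m.sum(),W[m].mean(0))
E
```

```text
t 14.30 yaw -78.98 pos [0.4617 0.0804 0.1796] F [ 0.17  0.81 -0.57] M [ 0.103  0.097 -0.021] tau7 -0.109 w 0.801 j7 -1.58
ball top 1175 [ 0.4666 -0.0619  0.1209] [ 0.4915 -0.0379  0.137 ] [ 0.4804 -0.0469  0.1318]
knob 2473 [0.4606 0.0789 0.0893]
```

View pics/w2.png

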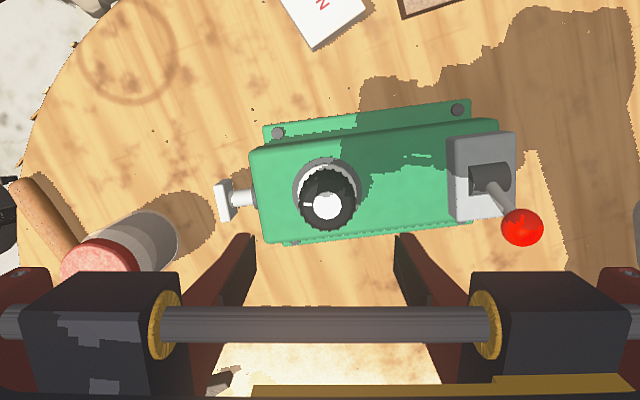

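```bash
python3 -c "
import cv2,numpy as np
a=cv2.imread('pics/w1.png')[160:260,270:380];b=cv2.imread('pics/w2.png')[150:250,270:380]
cv2.imwrite('pics/c2.png',np.hstack([cv2.resize(i,(396,360),interpolation=cv2.INTER_CUBIC) for i in (a,b)]))"
```

View pics/c2.png

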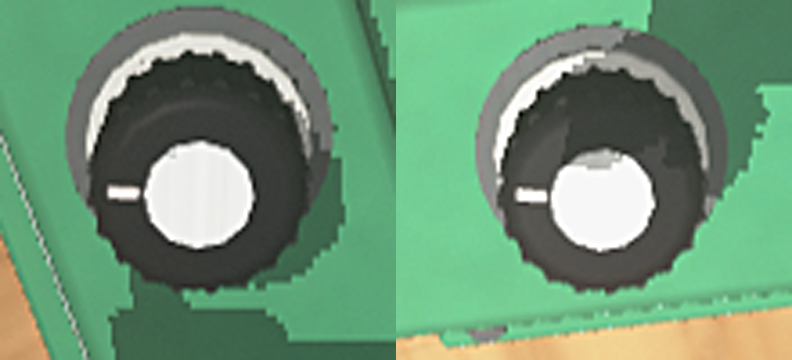

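The pointer sits at the same angle to the gripper before and after, so nothing slipped. The knob's net turn is 79°, which is four clicks from a start of one, so the feed is at five. Next I shut the fingers and place them behind the ball on its −x side.

servo_tool(deltas=[0,0.034,0.0115,0,0,0,-2,0,0.068,0.023,0,0,0,-4,0,0.102,0.035,0,0,0,-6,0,0.136,0.0465,0,0,0,-7,0,0.136,0.0465,0,0,0,-7,0,0.136,0.0465,0,0,0,-7,0,0.136,0.0465,0,0,0,-7,0,0.136,0.0465,0,0,0,-7,0,0.136,0.0465,0.02,0,0,-7,0,0.136,0.0465,0.045,0,0,-7,0,0.136,0.0465,0.068,0,0,-7,0,0.136,0.0465,0.068,0,0,-7])

```text
time: 15.55
tool_pos: [0.4394, -0.0614, 0.1084]
orientation: [0.002, 0.81, -0.587, -0.002]
force: [0.2, 0.2, -0.1]
width: 0.001
```

```bash
python3 r.py; python3 -c "
from h import *
cap('wrist','w3.png')"
```

```text
t 15.55 yaw -71.90 pos [ 0.4394 -0.0614  0.1084] F [ 0.24  0.23 -0.14] M [ 0.018  0.072 -0.081] tau7 0.329 w 0.001 j7 -1.07
```

View pics/w3.png

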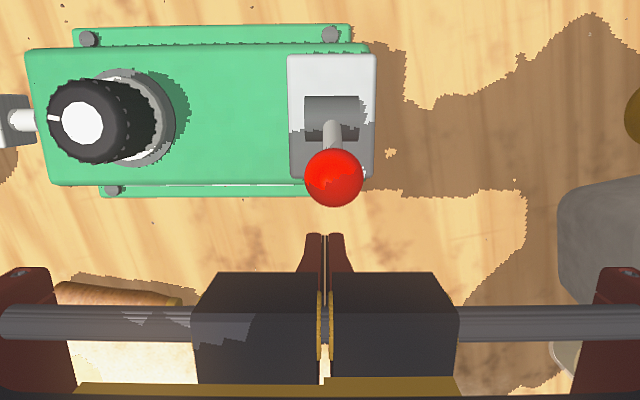

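Shut fingers at (326,240) are lined up behind the ball at (333,178). Pushing along tool −y.

servo_tool(deltas=[0,0,-0.008,0,0,0,0,0,0,-0.016,0,0,0,0,0,0,-0.022,0,0,0,0,0,0,-0.028,0,0,0,0,0,0,-0.034,0,0,0,0,0,0,-0.04,0,0,0,0,0,0,-0.046,0,0,0,0,0,0,-0.052,0,0,0,0,0,0,-0.057,0,0,0,0,0,0,-0.061,0,0,0,0,0,0,-0.064,0,0,0,0,0,0,-0.064,0,0,0,0])

```text
time: 16.8
tool_pos: [0.5026, -0.0424, 0.1106]
orientation: [-0.0, 0.809, -0.588, 0.0]
force: [-0.1, -0.7, 0.2]
width: 0.007
```

```bash
cat > b.py <<'E'
from h import *
import sys
np.set_printoptions(precision=4,suppress=True)
c=cap('wrist',sys.argv[1]); W=pts(c); x,y,z=np.moveaxis(W,2,0)
im=c['image'].astype(int); r,g,b=np.moveaxis(im,2,0)
red=(r>150)&(g<70)&(b<70)&(z>0.09)&(z<0.15)
q=W[red]-[0.501,-0.043,0.067]; ex=np.array([.95,.312,0])
print('ball',red.sum(),'x range in housing',(q@ex).min(),(q@ex).max(),'zmax',q[:,2].max())
E
python3 r.py; python3 b.py w4.png
```

```text
t 16.80 yaw -71.99 pos [ 0.5026 -0.0424  0.1106] F [-0.13 -0.71  0.22] M [0.02  0.096 0.002] tau7 -0.010 w 0.007 j7 -1.08
ball 2404 x range in housing 0.013233813301129474 0.03713131277351088 zmax 0.06943103878139525
```

View pics/w4.png

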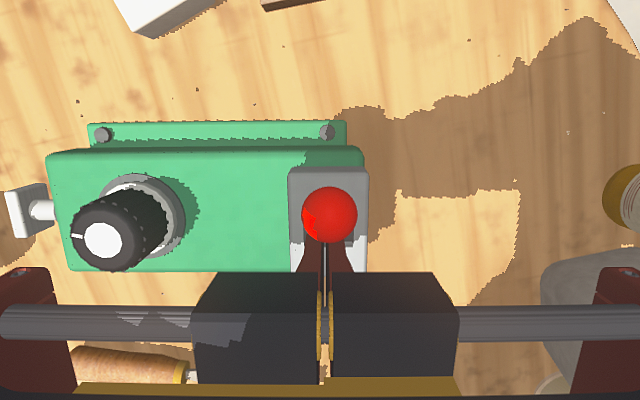

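The ball is over the block at (328,213), about 25 mm past the pivot, so lock ≈ 0.93. I push 3 mm more for margin, then back off and rise clear.

servo_tool(deltas=[0,0,-0.002,0,0,0,0,0,0,-0.003,0,0,0,0,0,0,-0.003,0,0,0,0,0,0,0.01,0,0,0,0,0,0,0.03,0,0,0,0,0,0,0.045,-0.01,0,0,0,0,0,0.045,-0.04,0,0,0,0,0,0.045,-0.08,0,0,0,0,0,0.045,-0.1,0,0,0,0,0,0.045,-0.1,0,0,0,0,0,0.045,-0.1,0,0,0])

```text
time: 17.95
tool_pos: [0.4589, -0.0565, 0.2106]
orientation: [-0.001, 0.809, -0.588, 0.0]
force: [-0.3, 0.0, 0.5]
width: 0.007
```

```bash
python3 r.py; python3 b.py w5.png
```

```text
t 17.95 yaw -72.00 pos [ 0.4589 -0.0565  0.2106] F [-0.27  0.04  0.52] M [0.041 0.154 0.023] tau7 -0.024 w 0.007 j7 -1.18
ball 993 x range in housing 0.01538579096734077 0.03885154325920596 zmax 0.06839062417747668
```

View pics/w5.png

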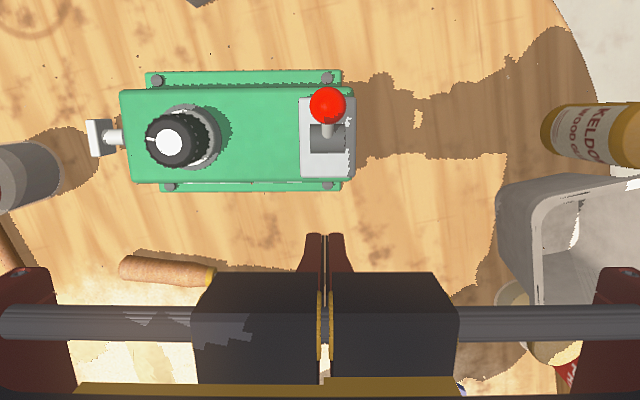

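The lever has stayed fully over, with the ball at (327,105) beyond the pivot. The arm is clear and the jars are where they were, so I hand in.

```bash
python3 -c "
from station import env
print(env.finish_job())"; python3 r.py
```

```text
the job is handed in; nothing more can be done
None
the job is handed in; nothing more can be done
```

I set the feed to five clicks, pushed the locking lever right over, and handed the job in at about 18 s. The hand-in gives no verdict.

- **End stop:** I wound the knob anticlockwise through one click and then onto the stop. Torque rose steadily to about 0.44 N m net, above the 0.36 that proves the stop and below the 0.65 limit.
- **Five clicks:** Turning clockwise I felt five torque peaks, 20° apart (tool yaw 14, −6, −26, −46 and −66°). I stopped about 13° past the fifth peak, with no torque left, and released. The knob's pointer showed no slip in the grip. Its net turn of 79° matches going from one click forward to five.
- **Lever:** The ball rests about 27 mm past the pivot, which puts the lock at roughly 0.95 rad.
- **Clearance:** The arm is clear of everything, with the wrist force back near zero. I never went near the jars. The last picture shows part of what I take to be the screw jar, undisturbed; I did not re-measure either one.
- **Not checked or slightly off:** I did not measure the ram position separately. Peak click readings of up to 0.37 N m were a little above the stated 0.3, which I put down to sensor noise and offset. A sideways force of up to about 8 N built up from a grip 1–2 mm off centre, and it was gone after release.

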